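# Click the lid shut on the bead tin

## Robot

A 6-joint arm with a two-finger parallel gripper is mounted at the origin on a cart in front of the work surface, level with it; the furniture and walls round the work are solid. World frame = base frame: x ahead of the robot, y to its left, z up, the work surface at z = 0. Lengths are in m, angles in rad, forces in N, time in s.
With the tool pointing down it reaches from about 0.225 to 0.875 m from the base axis. Payload 3.4 kg.
Tool frame: the origin (TCP) lies between the finger pads; the fingertips stand 8 mm ahead of it and the grasp point (between the pads) lies 11 mm behind it; z points along the fingers, y is the line along which they close (so a half turn about z gives the same grasp; the last joint's range is limited). The gripper opens to 85 mm and grips with 20 to 120 N. Pads are 22 mm wide; open, the fingers measure 114 mm over their backs; the gripper's body (76 mm by 85 mm) begins 54 mm behind the grasp point. The pads swing forward as they close: fully open they stand 13 mm farther back than shut.
Start: joints at [1.146, 0.276, 1.505, -0, 1.361, -0.121], TCP at [0.172, 0.549, 0.239] pointing down, gripper open.
Joint ranges: [-2.89, 2.89], [-0.75, 2.08], [0.22, 2.7], [-1.18, 4.32], [0.11, 2.71], [-2.7, 2.7]. Speed limits (rad/s): [2.57, 2.57, 3.14, 3.14, 3.14, 3.14].

## Interface

Orientations are given as a unit quaternion [w, x, y, z].
In Python, from rig import manip gives the robot as it stands.
- The arm moves only by the tool move_arm, never from a script. Its argument "deltas" is a list that holds one entry, the list of rows, each a list of 5 numbers: the shift along the tool's x, y, z normalised to -1 to 1, where 1 is 80 cm, then the turn about the tool's z normalised to -1 to 1, where 1 is 120 degrees, then the closure, from -1 (fully open) to 1 (shut). In form: [[[tx, ty, tz, twist, grip], ...]]. A call has 1 to 12 rows; each row is the pose to reach, as a shift and turn from the pose commanded when the call began, along the tool's axes at that moment; what a row does not reach only later rows make up. A row lasts 1/10 s, in which the tool goes at most 50 mm and 8.59 degrees, less where a joint would pass 70% of its speed; a pose out of reach is approached as far as the arm can. A call with a number of a shift or a turn outside -1 to 1 is refused whole. A call with a gripper value outside its range is refused whole. The fingers move at their own pace and stop on an object; "squeeze" is the grip in N (left out, the last holds). Time passes only in rows, so rows that repeat a pose let the fingers close. It gives the time, the measured TCP pose, the force, the opening and the grip force at its end, in the units of the state.
- manip.get_state(): the state, without advancing time (a new reading comes with each control period).
- manip.get_image(name): name is "scene" or "side" or "wrist"; returns the picture (420x560x3 uint8, red, green, blue); there is no depth.
- manip.camera_params(name): a dict with "fx", "fy", "cx", "cy" (pixels), "R" (3x3) and "t" (3): a world point X has camera coordinates R X + t; the wrist camera has in their place "tool_from_camera" (4x4, takes a point from camera to tool coordinates, whose origin is the TCP and whose axes are the flange's). Camera axes: x right, y down, z forward; pixel columns grow to the right and rows downward; lengths in m; the calibration is good to about 2 mm. The wrist camera is an equidistant fisheye: a pixel r from the principal point sees the ray r / f radians off the axis. A picture is of the moment at which its call begins: read the wrist's pose just before it. camera_params takes no time and is no camera call.
- manip.sign_off(): hands the job in; it is judged then, once.
The state is a dict: "clock": time; "qpos": joint angles; "qd": joint speeds; "effort": joint torques, N m; "position": TCP position; "ee_rot": TCP orientation; "contact_force": force on the tool from outside, world axes, zero at the start; "moment": the same for the moment, N m; "width": finger opening in m; "gripper_force": force on a finger pad.
Only numpy, scipy, OpenCV 4.12 (cv2) and the standard library are available. Lean on these libraries where they do the work, as an engineer would, in place of code of your own. Each camera call takes 0.05 s, during which the arm holds its last target. There are 200 camera calls.

## Task

The click-on lid lies loose on the round tin of beads. Press it shut with the fingertips, one red thumb pad after another, each until its catch snaps over the tin's rim, so that in the end the lid is down all the way round. Press on the rim only and not on the thin clear window, lift nothing, keep the tin where it stands and do not disturb the things lying round it.

Things in the scene. Friction and masses are not known exactly. Their poses are not given: they have to be found in the camera images.
- bead_tin: Loose round blue biscuit tin, open at the top and full of coloured beads, 157 mm across, 58 mm tall, about 0.9 kg, with a rolled steel rim 164 mm across whose top is 58 mm up. It stands on the bench and is not fixed. Origin: centre of its underside; z up.
- lid: Stiff white click-on lid, 170 mm across, 0.3 kg, loose, lying centred on the tin: a ring 57 to 85 mm from the centre (top at z = +7 mm) round a clear window, and a skirt outside the tin's rim with three red sprung catches at 0, 120 and 240 degrees from the lid's x axis. Origin: centre, in the plane of the lid's feet, 58 mm above the tin's underside when shut, about 65 mm while loose; z up.
- lid_window: The thin clear window in the middle of the lid, a disc of 114 mm diameter and 1.5 mm thickness whose upper face lies 5.4 mm above the lid's origin (1.6 mm below the ring's top face). Must not be pressed. Origin: the lid's origin.
- pad_a (a point): Top centre of the first red thumb pad (12 mm radially, 26 mm along the rim), on the ring 73.5 mm from the lid's centre along its +x axis, just inside its catch. Unclicked it is about 73.5 mm above the tin's underside. Pressed down 7 mm with 4 to 15 N (the last pad most), its catch snaps over the rim and stays; shut, it is 66.8 mm up. The lid only tilts (4 degrees at most) on the other catches.
- pad_b (a point): The same for the second thumb pad, 120 degrees further, counter-clockwise seen from above; same heights and force.
- pad_c (a point): The same for the third thumb pad, 240 degrees from the first; same heights and force.
- track_edge (a point): A point on the lower front edge of the fixed elevated track board that runs level above the back of the work place, roughly along y (front edge at x = 0.56 to 0.57 m, underside 0.47 m above the bench). A wrist held straight above the pads farthest from the robot can strike it: leave it room, or lean the tool back toward the robot by 15 to 25 degrees.
- jar_red: Red-topped small enamel paint tin, 31 mm across, 30 to 34 mm tall; origin at the centre of its underside. Bystander.
- jar_blue: Blue-topped small enamel paint tin, 31 mm across, 30 to 34 mm tall; origin at the centre of its underside. Bystander.
- jar_green: Dark green small enamel paint tin, 31 mm across, 30 to 34 mm tall; origin at the centre of its underside. Bystander.
- pliers: Flat-nose pliers with blue handles lying flat, 146 mm long. Origin: centre of the underside. Bystander.
- brush: Fine paint brush lying flat, 139 mm long. Origin: centre of the underside. Bystander.
- offcut: Small block of pine, 40 by 75 by 22 mm. Origin: centre of the underside. Bystander.

How it is judged:
On the way, in this order (a step that is already met when the one before it is completed fails the run):
1. one section of the lid has clicked down, the others not yet (z of any of pad_a, pad_b, pad_c in the frame of bead_tin below 0.0692 m), for 0.2 s.
2. a second section has clicked down too, the last not yet ((z of each of pad_a, pad_b in the frame of bead_tin below 0.0692 m or z of each of pad_b, pad_c in the frame of bead_tin below 0.0692 m or z of each of pad_a, pad_c in the frame of bead_tin below 0.0692 m)), for 0.2 s.
3. all three sections have clicked down (z of each of pad_a, pad_b, pad_c in the frame of bead_tin below 0.0692 m), for 0.2 s.
At the end, for the whole second after the job is handed in: All three thumb pads are within 2.4 mm of their fully shut height on the tin (each catch has snapped), lid and tin are at rest, and the tin stands upright within 50 mm of where it was (all of step 3 and linear speed of each of lid, bead_tin below 0.02 m/s and distance of bead_tin from where it was at the start of the episode below 0.05 m and angle between bead_tin's own z axis and vertical below 0.05 rad); the robot touches nothing.
It fails at once if the clear window is pressed (more than 5 N) (contact force between any of the arm, the fingers and lid_window above 5 N).
It fails at once if the lid is lifted off the tin (its centre 15 mm above where it lay loose) (z of lid in the frame of bead_tin above 0.08 m).
It fails at once if the tin is lifted off the bench by more than 15 mm (height (world z) of bead_tin above 0.015 m).
It fails at once if the tin is shoved by more than 50 mm (distance of bead_tin from where it was at the start of the episode above 0.05 m).
It fails at once if a paint jar, the pliers, the brush or the wooden block is moved by more than 30 mm (distance of any of jar_red, jar_blue, jar_green, pliers, brush, offcut from where it was at the start of the episode above 0.03 m).
It also fails if it takes over 42 s, if anything falls off the work surface, if the arm or the gripper's body presses on something with over 40 N, if the wrist force passes 120 N, or if a joint passes its speed limit or range.

## Working session

There is one attempt and no reset: what is moved stays moved. The work goes in short steps, Python scripts to look and compute and a tool call to move; the robot and the scene stay as the last step left them, time stands still between calls to the robot, and variables do not carry over. Pictures are saved under pics/ and viewed, at most 10 in all, crops included, and the job is handed in when it is done.

Besides the shell and the picture viewer there is one more tool, called after "Emit:" in YAML: its name, and indented under it one key for each argument. move_arm: Moves the arm, as the interface text tells. Scaled input: -1 to 1 covers 80 cm each way for a shift and 120 degrees each way for a turn. Its arguments: {"type":"object","properties":{"deltas":{"type":"array","items":{"type":"array","items":{"type":"array","items":{"type":"number","minimum":-1,"maximum":1}}}},"squeeze":{"type":"number"}},"required":["deltas"]}

```bash
mkdir -p pics
cat > h.py <<'E'
import numpy as np, cv2
from rig import manip
def red(im):
    h=cv2.cvtColor(im,cv2.COLOR_RGB2HSV)
    m=(((h[...,0]<8)|(h[...,0]>172))&(h[...,1]>130)&(h[...,2]>80)).astype(np.uint8)
    n,l,s,c=cv2.connectedComponentsWithStats(m)
    return [(c[i].round(1).tolist(),s[i].tolist()) for i in range(1,n) if s[i,4]>15]
def cast(cam,uv,z):
    p=manip.camera_params(cam);R=np.array(p["R"]);t=np.array(p["t"])
    d=R.T@np.array([(uv[0]-p["cx"])/p["fx"],(uv[1]-p["cy"])/p["fy"],1]);o=-R.T@t
    return o+d*(z-o[2])/d[2]
E
python3 - <<'E'
from h import *
s=manip.get_state();print(s)
ims=[]
for c in("scene","side"):
    im=manip.get_image(c);cv2.imwrite(f"pics/{c}0.png",im[...,::-1])
    for b in red(im): print(c,b,cast(c,b[0],.0735).round(4))
E
```

```text
{'clock': 0.0, 'qpos': array([ 1.14601857e+00,  2.76618782e-01,  1.50614145e+00, -2.02949059e-05,
        1.36068367e+00, -1.21004617e-01]), 'qd': array([ 0.00139592, -0.00039307, -0.00020911,  0.00118539, -0.00156681,
        0.00092034]), 'effort': array([-4.65656740e-04, -4.16759670e+01, -2.45800155e+01, -5.67284478e-04,
        1.08783631e-02, -1.10865454e-05]), 'position': array([0.1717979 , 0.54819989, 0.23842281]), 'ee_rot': array([-2.39915809e-04,  1.51301084e-01,  9.88487291e-01, -8.94045384e-04]), 'contact_force': array([-0.55011851,  0.40100846,  0.15624411]), 'moment': array([-0.00673353,  0.02872958, -0.01119003]), 'gripper_force': 0.0, 'width': 0.08539930202211715}
scene ([482.1, 24.1], [459, 6, 49, 36, 178]) [ 1.4658 -1.8901  0.0735]
scene ([230.4, 45.7], [210, 34, 37, 23, 258]) [ 2.1055 -0.3299  0.0735]
scene ([446.8, 41.5], [437, 37, 20, 9, 68]) [ 1.3905 -1.4561  0.0735]
scene ([358.6, 89.6], [353, 84, 10, 11, 19]) [ 1.2062 -0.5874  0.0735]
scene ([429.4, 101.1], [421, 98, 16, 8, 43]) [ 0.9204 -0.7864  0.0735]
scene ([430.0, 123.4], [425, 119, 9, 7, 16]) [ 0.7755 -0.
[... 620 characters left out ...]
 0.6134 0.0735]
side ([325.5, 152.2], [323, 150, 6, 5, 22]) [-0.1978  0.6156  0.0735]
side ([242.1, 265.6], [237, 264, 11, 4, 39]) [0.3926 0.2834 0.0735]
side ([376.6, 292.3], [372, 288, 10, 9, 72]) [0.5134 0.6039 0.0735]
side ([267.9, 297.5], [264, 294, 9, 8, 44]) [0.506  0.3417 0.0735]
side ([214.2, 299.4], [210, 296, 9, 8, 46]) [0.5004 0.2152 0.0735]
side ([271.2, 304.6], [269, 300, 5, 10, 25]) [0.5282 0.3477 0.0735]
side ([211.0, 306.7], [209, 302, 5, 10, 21]) [0.5218 0.2086 0.0735]
side ([351.6, 386.0], [268, 340, 174, 80, 8051]) [0.7433 0.4858 0.0735]
side ([235.9, 365.3], [231, 361, 11, 10, 82]) [0.6781 0.2641 0.0735]
side ([237.3, 374.9], [231, 370, 13, 9, 61]) [0.6994 0.2665 0.0735]
```

View pics/scene0.png

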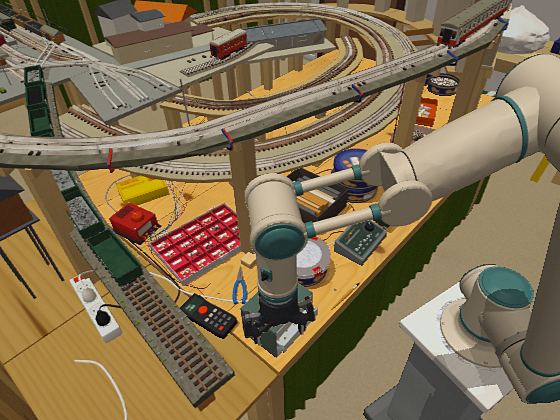

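View pics/side0.png

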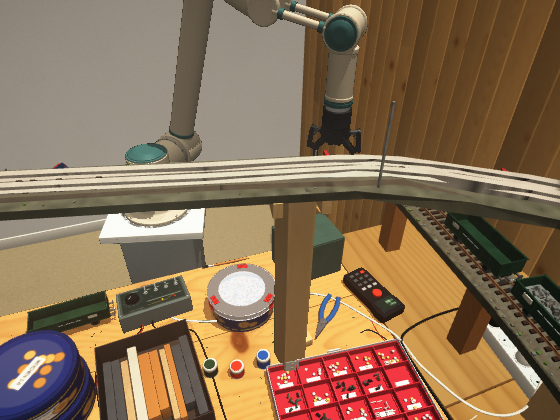

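Run:
```python
from h import *
s=manip.get_state();P=s["position"]
# wrist joint: pixels in both views -> triangulate
def ray(c,uv):
    a=cast(c,uv,0.);b=cast(c,uv,.3);return a,(b-a)/np.linalg.norm(b-a)
def plane(c,uv,n):
    a,d=ray(c,uv);return a+d*((P-a)@n)/(d@n)
for c,pts in dict(side=[(343,30),(343,5),(318,30),(368,30),(340,98),(322,98),(358,98),(333,150)],scene=[(278,237),(278,203),(245,215),(305,200),(270,262),(278,315)]).items():
    p=manip.camera_params(c);n=np.array(p["R"])[2].copy();n[2]=0
    print(c,"cam",(-np.array(p["R"]).T@np.array(p["t"])).round(3))
    for q in pts: print(q,plane(c,q,n).round(3))
print("post base",cast("side",(278,352),0),cast("side",(303,362),0),"jars",[cast("side",q,.032).round(3) for q in((210,362),(237,366),(263,354))])
print("post top at .46",cast("side",(275,205),.46),cast("side",(314,205),.46))
im=manip.get_image("wrist");cv2.imwrite("pics/w0.png",im[...,::-1])
p=manip.camera_params("wrist");print(p)
```

```text
side cam [1.152 0.299 0.805]
(343, 30) [0.172 0.545 0.59 ]
(343, 5) [0.171 0.54  0.642]
(318, 30) [0.165 0.488 0.589]
(368, 30) [0.178 0.603 0.59 ]
(340, 98) [0.172 0.554 0.428]
(322, 98) [0.168 0.509 0.428]
(358, 98) [0.177 0.6   0.429]
(333, 150) [0.172 0.549 0.28 ]
scene cam [-0.227  0.786  1.028]
(278, 237) [0.17  0.545 0.548]
(278, 203) [0.169 0.544 0.621]
(245, 215) [0.197 0.587 0.598]
(305, 200) [0.147 0.51  0.626]
(270, 262) [0.178 0.558 0.486]
(278, 315) [0.173 0.55  0.323]
post base [0.60551727 0.35669908 0.        ] [0.63614762 0.40994199 0.        ] jars [array([0.638, 0.207, 0.032]), array([0.653, 0.264, 0.032]), array([0.629, 0.321, 0.032])]
post top at .46 [0.67046657 0.3429327  0.46      ] [0.67541137 0.40029915 0.46      ]
{'fx': 325.19226210127806, 'fy': 325.19226210127806, 'cx': 277.64772427400965, 'cy': 211.1131768308366, 'tool_from_camera': array([[ 5.09378358e-04, -9.50178140e-01, -3.11706981e-01,
         8.01279941e-02],
       [ 9.99999234e-01,  8.35738870e-04, -9.13431058e-04,
         5.23349591e-04],
       [ 1.12842786e-03, -3.11706277e-01,  9.50177838e-01,
        -1.33525914e-01],
       [ 0.00000000e+00,  0.00000000e+00,  0.00000000e+00,
         1.00000000e+00]])}
```

View pics/w0.png

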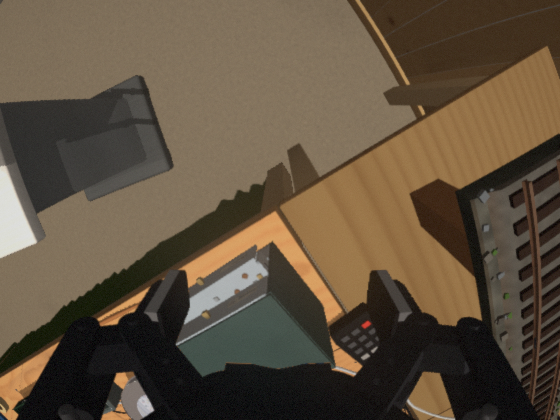

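Emit:
move_arm:
  deltas:
    - [[-0.05,-0.03,0,0,1],[-0.1,-0.06,0,0,1],[-0.16,-0.09,0,0,1],[-0.22,-0.125,0,0,1],[-0.28,-0.16,0,0,1],[-0.335,-0.19,0,0,1],[-0.38,-0.22,0,0,1],[-0.396,-0.227,0,0,1],[-0.396,-0.227,0,0,1],[-0.396,-0.227,0,0,1]]

```text
clock: 1.15
position: [0.4198, 0.2805, 0.239]
ee_rot: [-0.001, 0.152, 0.988, 0.0]
contact_force: [-0.4, 0.5, -0.3]
width: -0.0001
gripper_force: 0.0
```

```bash
cat >> h.py <<'E'
from scipy.spatial.transform import Rotation as Ro
def rot(s): return Ro.from_quat(s["ee_rot"],scalar_first=True).as_matrix()
def wcast(uv,z,s):
    p=manip.camera_params("wrist");T=np.array(p["tool_from_camera"])
    a=(np.array(uv)-[p["cx"],p["cy"]])/p["fx"];r=np.hypot(*a)
    d=np.r_[a/r*np.sin(r),np.cos(r)];R=rot(s)
    o=s["position"]+R@T[:3,3];d=R@T[:3,:3]@d
    return o+d*(z-o[2])/d[2]
def delta(s,x,y,z):
    return (rot(s).T@(np.array([x,y,z])-s["position"])/.8).round(4)
E
python3 - <<'E'
from h import *
s=manip.get_state();print(s["position"],s["contact_force"],s["clock"],s["qpos"])
im=manip.get_image("wrist");cv2.imwrite("pics/w1.png",im[...,::-1])
for b in red(im): print(b,wcast(b[0],.0735,s).round(4))
im=manip.get_image("side");cv2.imwrite("pics/s1.png",im[...,::-1])
E
```

```text
[0.41975513 0.28052653 0.23902128] [-0.42293815  0.51116967 -0.2541953 ] 1.15 [ 4.50537364e-01  1.70626905e-01  1.64795896e+00  1.01710567e-03
  1.32391427e+00 -8.15204612e-01]
([515.6, 94.6], [512, 90, 8, 10, 50]) [0.387  0.5635 0.0735]
([534.2, 152.2], [528, 143, 13, 19, 185]) [0.4575 0.582  0.0735]
([266.4, 149.0], [255, 146, 25, 8, 43]) [0.3762 0.2836 0.0735]
([270.0, 162.2], [256, 154, 29, 17, 313]) [0.389  0.283  0.0735]
([357.1, 249.2], [349, 238, 17, 23, 235]) [0.5008 0.3413 0.0735]
([485.7, 306.8], [430, 242, 108, 123, 3226]) [0.6457 0.4974 0.0735]
([150.4, 257.0], [148, 255, 5, 5, 17]) [0.4453 0.1285 0.0735]
([238.8, 277.3], [229, 268, 19, 21, 198]) [0.4947 0.2141 0.0735]
([134.6, 300.7], [131, 293, 7, 17, 26]) [0.4924 0.0805 0.0735]
([434.1, 310.1], [425, 299, 15, 22, 117]) [0.6157 0.4199 0.0735]
([424.2, 306.8], [418, 302, 12, 10, 61]) [0.6048 0.407  0.0735]
([526.8, 321.6], [513, 310, 25, 20, 117]) [0.7156 0.5802 0.0735]
([122.3, 325.4], [120, 315, 8, 23, 28]) [0.523  0.0422 0.0735]
([527.6, 335.6], [521, 331, 15, 10, 18]) [0.7502 0.5878 0.0735]
([532.0, 340.9], [531, 337, 4, 10, 19]) [0.7702 0.6011 0.0735]
([375.3, 355.7], [369, 349, 12, 13, 59]) [0.6596 0.3362 0.0735]
([539.6, 378.7], [517, 353, 43, 51, 762]) [0.9073 0.6512 0.0735]
([42.6, 417.8], [40, 416, 7, 4, 19]) [ 0.7237 -0.331   0.0735]
```

View pics/w1.png

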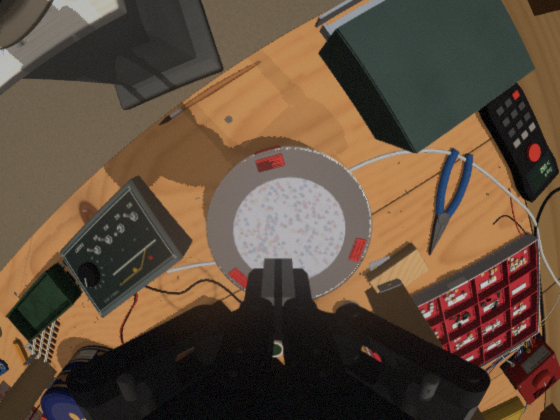

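View pics/s1.png

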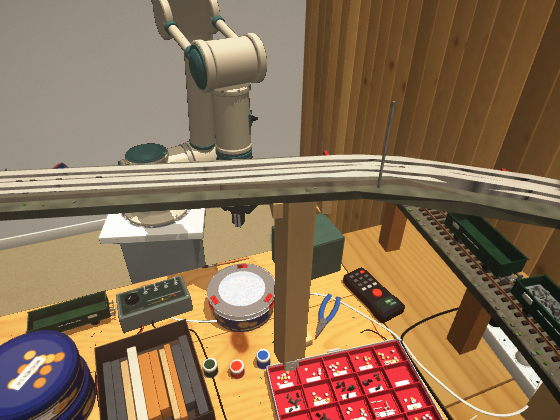

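Emit:
move_arm:
  deltas:
    - [[0.035,-0.0084,0.04,0,1],[0.035,-0.0084,0.09,0,1],[0.035,-0.0084,0.14,0,1],[0.035,-0.0084,0.17,0,1],[0.035,-0.0084,0.182,0,1],[0.035,-0.0084,0.188,0,1],[0.035,-0.0084,0.188,0,1]]

```text
clock: 1.95
position: [0.3914, 0.2833, 0.0893]
ee_rot: [0.0, 0.151, 0.989, 0.0]
contact_force: [0.7, 0.1, -0.9]
width: -0.0
gripper_force: 0.0
```

Emit:
move_arm:
  deltas:
    - [[0,0,0.0025,0,1],[0,0,0.005,0,1],[0,0,0.0075,0,1],[0,0,0.01,0,1],[0,0,0.0125,0,1],[0,0,0.0125,0,1]]

```text
clock: 2.55
position: [0.3911, 0.2825, 0.0787]
ee_rot: [-0.0, 0.151, 0.988, -0.0]
contact_force: [0.0, 1.0, -0.3]
width: 0.0001
gripper_force: 0.0
```

Emit:
move_arm:
  deltas:
    - [[0,0,0.001,0,1],[0,0,0.002,0,1],[0,0,0.003,0,1],[0,0,0.004,0,1],[0,0,0.004,0,1]]

```text
clock: 3.05
position: [0.3912, 0.2826, 0.0756]
ee_rot: [-0.0, 0.151, 0.988, -0.0]
contact_force: [0.3, 0.5, 0.2]
width: 0.0001
gripper_force: 0.0
```

Run:
```python
from h import *
s=manip.get_state();print(s["position"],s["contact_force"],s["moment"])
im=manip.get_image("wrist");cv2.imwrite("pics/w2.png",im[...,::-1])
for b in red(im): 
    if b[1][4]>100: print(b,wcast(b[0],.0735,s).round(4))
im=manip.get_image("side");cv2.imwrite("pics/s2.png",cv2.resize(im[230:340,170:310,::-1],None,fx=4,fy=4))
```

```text
[0.39121977 0.28257618 0.07556028] [0.26950927 0.54009799 0.24719346] [ 0.00516094  0.02706957 -0.03404341]
([271.7, 234.9], [250, 229, 43, 14, 220]) [0.3673 0.2877 0.0735]
([293.0, 259.4], [277, 253, 24, 15, 144]) [0.382  0.2934 0.0735]
([532.0, 387.7], [508, 351, 52, 69, 229]) [0.5792 0.4577 0.0735]
([496.3, 402.1], [487, 384, 31, 36, 136]) [0.5712 0.4173 0.0735]
```

View pics/s2.png

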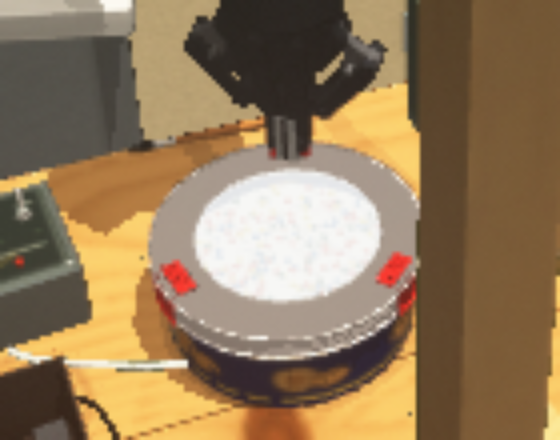

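Emit:
move_arm:
  deltas:
    - [[0,0,0.001,0,1],[0,0,0.002,0,1],[0,0,0.003,0,1],[0,0,0.004,0,1],[0,0,0.004,0,1]]

```text
clock: 3.65
position: [0.3915, 0.2828, 0.0746]
ee_rot: [0.001, 0.151, 0.988, 0.0]
contact_force: [-3.4, -1.8, 15.7]
width: 0.0003
gripper_force: 8.3
```

Emit:
move_arm:
  deltas:
    - [[0,0,0.001,0,1],[0,0,0.002,0,1],[0,0,0.003,0,1],[0,0,0.004,0,1],[0,0,0.004,0,1]]

```text
clock: 4.15
position: [0.3916, 0.2829, 0.0741]
ee_rot: [0.001, 0.151, 0.989, 0.001]
contact_force: [-7.6, -3.8, 37.7]
width: -0.0002
gripper_force: 19.2
```

Emit:
move_arm:
  deltas:
    - [[0,0,-0.005,0,1],[0,0,-0.02,0,1],[0,0,-0.032,0,1],[0,0,-0.032,0,1]]

```text
clock: 4.55
position: [0.3922, 0.2831, 0.0961]
ee_rot: [0.001, 0.151, 0.988, 0.001]
contact_force: [1.2, -0.5, 0.2]
width: 0.0004
gripper_force: 0.0
```

Run:
```python
from h import *
s=manip.get_state();print(s["position"],s["contact_force"],s["clock"])
im=manip.get_image("side");cv2.imwrite("pics/s3.png",cv2.resize(im[230:340,170:310,::-1],None,fx=4,fy=4))
for b in red(im):
    if 200<b[0][0]<280 and 260<b[0][1]<315: print(b,cast("side",b[0],.0735).round(4),cast("side",b[0],.0668).round(4))
R=rot(s);print(R.round(3).tolist())
for p in((.483,.3505,.098),(.488,.2105,.098)):print(delta(s,*p))
```

```text
[0.39224209 0.28313723 0.09611791] [ 1.17784755 -0.45505273  0.21443962] 4.55
([242.3, 267.0], [238, 266, 10, 3, 29]) [0.3978 0.2838 0.0735] [0.3908 0.2837 0.0668]
([268.0, 297.0], [264, 293, 9, 9, 42]) [0.5045 0.342  0.0735] [0.4985 0.3424 0.0668]
([214.3, 299.0], [210, 295, 9, 9, 46]) [0.4992 0.2154 0.0735] [0.4932 0.2147 0.0668]
([271.3, 304.2], [269, 300, 5, 10, 24]) [0.527  0.348  0.0735] [0.5213 0.3485 0.0668]
([211.0, 306.3], [209, 302, 5, 10, 21]) [0.5206 0.2085 0.0735] [0.5148 0.2077 0.0668]
[[-0.954, 0.299, 0.003], [0.299, 0.954, 0.001], [-0.002, 0.002, -1.0]]
[-0.0831  0.1143 -0.0019]
[-0.1414 -0.0508 -0.0022]
```

View pics/s3.png

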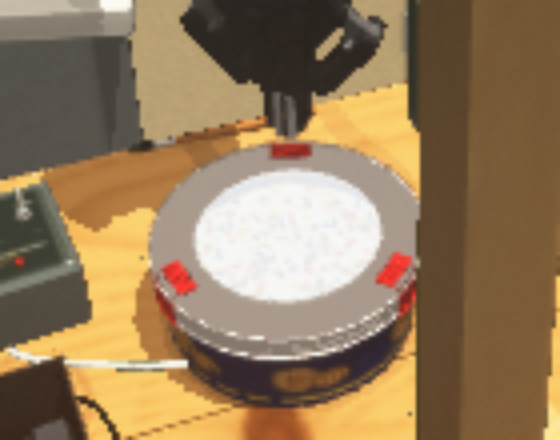

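Emit:
move_arm:
  deltas:
    - [[-0.03,0.04,0,0,1],[-0.06,0.08,0,0,1],[-0.083,0.114,0,0,1],[-0.083,0.114,0.004,0,1],[-0.083,0.114,0.008,0,1],[-0.083,0.114,0.008,0,1]]

```text
clock: 5.2
position: [0.4799, 0.3486, 0.087]
ee_rot: [-0.002, 0.151, 0.988, -0.001]
contact_force: [-0.7, 0.5, -0.2]
width: 0.0001
gripper_force: 0.0
```

Emit:
move_arm:
  deltas:
    - [[0,0,0.0025,0,1],[0,0,0.005,0,1],[0,0,0.0075,0,1],[0,0,0.009,0,1],[0,0,0.009,0,1]]

```text
clock: 5.7
position: [0.4818, 0.3496, 0.0813]
ee_rot: [-0.0, 0.151, 0.988, -0.0]
contact_force: [0.7, -0.0, -0.2]
width: 0.0001
gripper_force: 0.0
```

Emit:
move_arm:
  deltas:
    - [[0,0,0.001,0,1],[0,0,0.002,0,1],[0,0,0.003,0,1],[0,0,0.004,0,1],[0,0,0.004,0,1]]

```text
clock: 6.2
position: [0.4823, 0.3502, 0.0783]
ee_rot: [0.0, 0.151, 0.988, 0.0]
contact_force: [-0.0, 1.0, 0.4]
width: 0.0003
gripper_force: 0.7
```

Emit:
move_arm:
  deltas:
    - [[0,0,0.001,0,1],[0,0,0.002,0,1],[0,0,0.003,0,1],[0,0,0.0035,0,1],[0,0,0.0035,0,1]]

```text
clock: 6.7
position: [0.4816, 0.3495, 0.075]
ee_rot: [-0.0, 0.151, 0.988, -0.0]
contact_force: [-0.4, -0.0, -0.4]
width: 0.0001
gripper_force: 0.0
```

Emit:
move_arm:
  deltas:
    - [[0,0,0.001,0,1],[0,0,0.002,0,1],[0,0,0.003,0,1],[0,0,0.003,0,1]]

```text
clock: 7.1
position: [0.482, 0.3498, 0.0736]
ee_rot: [0.0, 0.151, 0.988, 0.0]
contact_force: [-0.6, -0.7, 4.7]
width: -0.0004
gripper_force: 2.4
```

Emit:
move_arm:
  deltas:
    - [[0,0,0.001,0,1],[0,0,0.002,0,1],[0,0,0.003,0,1],[0,0,0.003,0,1]]

```text
clock: 7.5
position: [0.4821, 0.3499, 0.0728]
ee_rot: [0.001, 0.151, 0.988, 0.0]
contact_force: [-3.6, -1.3, 14.1]
width: -0.0004
gripper_force: 6.6
```

```bash
cat > v.py <<'E'
from h import *
s=manip.get_state();print(s["position"],s["contact_force"],s["clock"])
im=manip.get_image("side")
for b in red(im):
    if 200<b[0][0]<280 and 260<b[0][1]<315: print(b,cast("side",b[0],.0735).round(4))
E
python3 v.py
```

```text
[0.48213782 0.34992911 0.07281594] [-3.55477365 -1.33123442 14.13809944] 7.5
([241.2, 267.6], [238, 266, 8, 4, 29]) [0.3997 0.2809 0.0735]
([214.8, 299.3], [211, 295, 9, 9, 47]) [0.5002 0.2166 0.0735]
([268.5, 299.1], [265, 295, 8, 9, 43]) [0.511  0.3427 0.0735]
([211.0, 306.2], [209, 301, 5, 11, 25]) [0.5203 0.2085 0.0735]
([271.5, 306.2], [270, 302, 4, 9, 20]) [0.533  0.348  0.0735]
```

Emit:
move_arm:
  deltas:
    - [[0,0,-0.01,0,1],[0,0,-0.025,0,1],[0,0,-0.032,0,1],[0,0,-0.032,0,1]]

```text
clock: 7.95
position: [0.4827, 0.3502, 0.0973]
ee_rot: [0.001, 0.151, 0.988, 0.001]
contact_force: [-0.0, 0.8, 0.1]
width: -0.0001
gripper_force: 0.0
```

```bash
python3 v.py; python3 -c "
from h import *
print(delta(manip.get_state(),.488,.2115,.095))"
```

```text
[0.48268324 0.35022319 0.09725933] [-0.03349933  0.79145005  0.10593313] 7.95
([242.3, 267.5], [238, 266, 10, 4, 38]) [0.3996 0.2837 0.0735]
([214.8, 299.3], [211, 295, 9, 9, 45]) [0.5002 0.2166 0.0735]
([268.5, 298.9], [265, 295, 8, 9, 42]) [0.5104 0.3428 0.0735]
([211.0, 306.3], [209, 301, 5, 11, 24]) [0.5206 0.2085 0.0735]
([271.5, 306.2], [270, 302, 4, 9, 20]) [0.533  0.348  0.0735]
[-0.0586 -0.163   0.0019]
```

Two sections are down and stay down; the third is next.

Emit:
move_arm:
  deltas:
    - [[-0.015,-0.04,0,-0.07,1],[-0.03,-0.08,0,-0.14,1],[-0.045,-0.12,0,-0.21,1],[-0.0586,-0.163,0,-0.28,1],[-0.0586,-0.163,0,-0.31,1],[-0.0586,-0.163,0.005,-0.31,1],[-0.0586,-0.163,0.01,-0.31,1],[-0.0586,-0.163,0.01,-0.31,1]]

```text
clock: 8.8
position: [0.487, 0.2118, 0.0871]
ee_rot: [-0.001, -0.172, 0.985, 0.0]
contact_force: [-0.9, -0.4, 0.0]
width: -0.0001
gripper_force: 0.0
```

Emit:
move_arm:
  deltas:
    - [[0,0,0.0025,0,1],[0,0,0.005,0,1],[0,0,0.0075,0,1],[0,0,0.01,0,1],[0,0,0.01,0,1]]

```text
clock: 9.3
position: [0.4878, 0.2113, 0.0801]
ee_rot: [0.0, -0.172, 0.985, -0.0]
contact_force: [-1.3, 0.8, 0.5]
width: 0.0001
gripper_force: 0.3
```

Emit:
move_arm:
  deltas:
    - [[0,0,0.001,0,1],[0,0,0.002,0,1],[0,0,0.003,0,1],[0,0,0.004,0,1],[0,0,0.004,0,1]]

```text
clock: 9.8
position: [0.4873, 0.2114, 0.0765]
ee_rot: [-0.0, -0.172, 0.985, 0.0]
contact_force: [-0.6, 1.0, -0.1]
width: 0.0
gripper_force: 0.0
```

Emit:
move_arm:
  deltas:
    - [[0,0,0.001,0,1],[0,0,0.002,0,1],[0,0,0.003,0,1],[0,0,0.003,0,1]]

```text
clock: 10.2
position: [0.4876, 0.2114, 0.0746]
ee_rot: [0.0, -0.172, 0.985, 0.0]
contact_force: [-1.2, -0.9, 0.3]
width: 0.0001
gripper_force: 0.5
```

Emit:
move_arm:
  deltas:
    - [[0,0,0.001,0,1],[0,0,0.002,0,1],[0,0,0.003,0,1],[0,0,0.003,0,1]]

```text
clock: 10.6
position: [0.4877, 0.2114, 0.0742]
ee_rot: [0.001, -0.172, 0.985, 0.0]
contact_force: [-3.7, -0.7, 14.6]
width: 0.0
gripper_force: 7.6
```

```bash
python3 v.py
```

```text
[0.48767297 0.21139112 0.07417616] [-3.73261763 -0.68372343 14.59681264] 10.6
([242.1, 267.5], [237, 266, 11, 4, 41]) [0.3995 0.2832 0.0735]
([267.8, 299.3], [264, 295, 9, 9, 43]) [0.5115 0.341  0.0735]
([215.0, 302.7], [211, 300, 8, 6, 30]) [0.5106 0.2174 0.0735]
([271.2, 306.4], [269, 301, 5, 11, 26]) [0.5336 0.3473 0.0735]
([211.0, 308.7], [209, 304, 5, 10, 21]) [0.5277 0.2088 0.0735]
```

Emit:
move_arm:
  deltas:
    - [[0,0,-0.01,0,1],[0,0,-0.025,0,1],[0.03,0,-0.03,0,1],[0.08,0,-0.04,0,1],[0.12,0,-0.08,0,1],[0.15,0,-0.13,0,1],[0.15,0,-0.15,0,1],[0.15,0,-0.15,0,1],[0.15,0,-0.15,0,1]]

```text
clock: 11.55
position: [0.375, 0.1707, 0.1922]
ee_rot: [0.001, -0.172, 0.985, 0.0]
contact_force: [-0.2, 0.3, 0.6]
width: 0.0003
gripper_force: 0.0
```

```bash
python3 v.py
python3 - <<'E'
from h import *
im=manip.get_image("side");cv2.imwrite("pics/s4.png",cv2.resize(im[230:380,170:350,::-1],None,fx=4,fy=4))
E
```

```text
[0.3749796  0.17072874 0.19219881] [-0.17738726  0.31345872  0.58010214] 11.55
([242.0, 267.5], [237, 266, 11, 4, 41]) [0.3995 0.283  0.0735]
([267.8, 299.3], [264, 295, 9, 9, 43]) [0.5115 0.341  0.0735]
([214.2, 301.2], [210, 297, 9, 9, 48]) [0.5059 0.2154 0.0735]
([271.2, 306.3], [269, 301, 5, 11, 27]) [0.5333 0.3473 0.0735]
([210.8, 308.1], [209, 304, 5, 9, 20]) [0.5259 0.2083 0.0735]
```

View pics/s4.png

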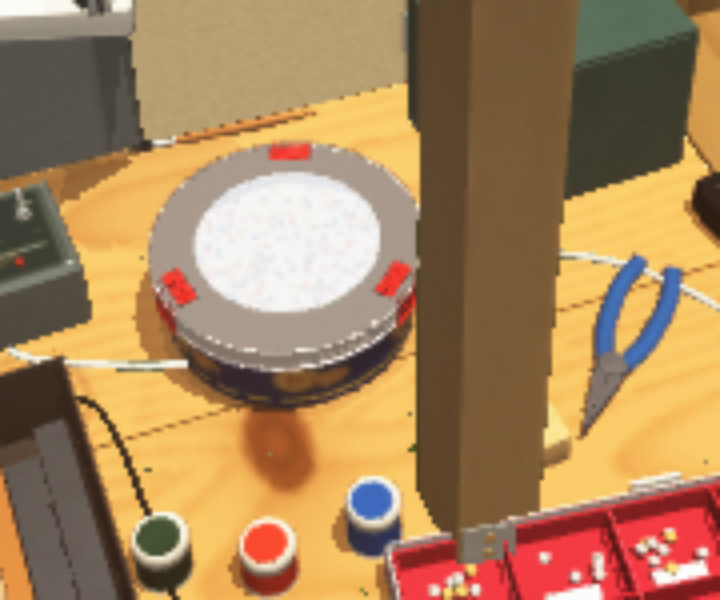

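```bash
python3 -c "
from rig import manip
print(manip.sign_off())"
```

```text
the job is handed in; nothing more can be done
None
```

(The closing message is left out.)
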